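# Slide the carving blank under the hold-down bridge and latch it in

### The arm

A 7-joint arm with a two-finger parallel gripper is mounted at the origin on the work surface. World frame = base frame: x ahead of the robot, y to its left, z up, the work surface at z = 0. Lengths are in m, angles in rad, forces in N, time in s.
With the tool pointing down it reaches from about 0.425 to 0.95 m from the base axis. Payload 4.7 kg.
Tool frame: the origin (TCP) lies midway between the tips of the shut fingers; the grasp point (between the pads) lies 19 mm behind it (bot.pinch_z is the distance from the TCP to the grasp point, in m); z points along the fingers, x is the direction in which the jaws open and shut, and the axes are right-handed (so a half turn about z gives the same grasp; the last joint's range is limited). The gripper opens to 87 mm and grips with 3 to 60 N. Pads are 19 mm wide; open, the fingers measure 117 mm over their backs; the gripper's body (75 mm by 190 mm) begins 51 mm behind the grasp point.
Start: joints at [1.083, 0.469, -0.049, 1.532, 0.024, 1.141, -0.082], TCP at [0.299, -0.605, 0.223] pointing down, gripper open.
Joint ranges: [-2.59, 2.59], [-0.33, 1.99], [-1.39, 1.29], [0.1, 2.45], [-1.04, 4.18], [0.21, 1.99], [-2.66, 2.66]. Speed limits (rad/s): [2.57, 2.57, 3.14, 3.14, 3.14, 3.14, 3.14].

### API

Orientations are given as a unit quaternion [w, x, y, z].
In Python, from station import monitor, imaging, order, bot gives the robot as it stands.
- The arm moves only by the shell command python3 -m pendant 'ROWS'. ROWS is a JSON object of lists of equal length, an entry for each row: "gripper": the opening, from 0 (shut) to 1 (fully open); "slide": the shift along the world's x, y, z scaled (see below), a list of three; "roll": the turn about the world's z scaled (see below). In form: {"gripper": [gripper, ...], "slide": [[tx, ty, tz], ...], "roll": [roll, ...]}. A call has exactly 8 rows; each row is the pose to reach, as a shift and turn from the pose measured when the call began; what a row does not reach only later rows make up. The controller multiplies each number of a shift by 250 mm and each number of a turn by 30 degrees. A row lasts 1/8 s, in which the tool goes at most 62.5 mm and 10.7 degrees, less where a joint would pass 70% of its speed; a pose out of reach is approached as far as the arm can. A call with a number of a shift or a turn outside -1 to 1 is refused whole. A call with a gripper value outside its range is refused whole. The fingers move at their own pace and stop on an object; the grip force is fixed at half the most. Time passes only in rows, so rows that repeat a pose let the fingers close, or fill a call up. It gives the time, the measured TCP pose, the force and the opening at its end, in the units of the state.
- monitor.sense(): the state, without advancing time (a new reading comes with each control period).
- imaging.capture(name): name is "scene" or "side" or "wrist"; returns a dict with "frame" (400x640x3 uint8, red, green, blue), "K" (3x3 intrinsics, pixels), "R" (3x3) and "t" (3): a world point X has camera coordinates R X + t; the wrist camera has in their place "hand_eye" (4x4, takes a point from camera to tool coordinates, whose origin is the TCP and whose axes are the tool frame's). Camera axes: x right, y down, z forward; pixel columns grow to the right and rows downward; lengths in m; the calibration is good to about 2 mm. The wrist camera is an equidistant fisheye: a pixel r from the principal point sees the ray r / f radians off the axis. A picture is of the moment at which its call begins: read the wrist's pose just before it. There is no depth.
- order.close_job(): hands the job in, once; it reports no verdict.
The state is a dict: "t": time; "joint_pos": joint angles; "qd": joint speeds; "joint_efforts": joint torques, N m; "tcp_pos": TCP position; "orientation": TCP orientation; "ft_force": force on the tool from outside, world axes, zero at the start; "ft_torque": the same for the moment, N m; "opening": finger opening in m.
Only numpy, scipy, OpenCV 4.12 (cv2) and the standard library are available. Lean on these libraries where they do the work, as an engineer would, in place of code of your own. Each camera call takes 0.05 s, during which the arm holds its last target. There are 200 camera calls.

### The job

Push the flat wooden carving blank along the bench and in under the low steel bridge until its end is up against the wooden stop block behind the bridge; slide it flat all the way, never lifting or tipping it. Then push the steel swing latch round as far as it goes, so that it lies across behind the blank and keeps it from backing out. Leave the mallet, the gouge and the tin where they are, and finish clear of everything.

Things in the scene. Friction and masses are not known exactly. Their poses are not given: they have to be found in the camera images.
- blank: The carving blank: a light wooden board 150 x 80 x 18 mm, about 0.14 kg, with a shallow rosette on top, loose on the bench before the bridge. Origin at the centre of its underside, x along its length (towards the bridge), y across its width, z up. Starts up to 18 mm off the lane's centre line and up to 0.28 rad askew, its centre 230 to 270 mm before the bridge.
- jig: The holding jig, fixed to the bench, 42 mm high at most. Origin on the bench midway under its bridge; x is the feed direction of the blank (roughly world +y, the robot's left), y to the left of that, z up. The lane's centre line is y = 0. No floor plate: the blank slides on the bench. 12 mm high side strips run outside the lane from bridge to stop, a 3 mm one to the latch.
- bridge (a point): Middle of the underside of the dark steel bridge bar, 22 mm above the bench, over the jig's origin. The bar is 30 mm along jig x, 150 mm along y, its top at 36 mm, on two round posts of 24 mm diameter at y = +60 and -60 mm: 96 mm free between them.
- stop (a point): Middle of the foot of the stop block's face, at jig x = +70 mm on the bench. The block is dark wood, 150 mm wide, 26 mm high. With its end against it the blank is home: its centre at jig x = -5 mm, y near 0, its near end at x = -80 mm.
- latch (a joint): Angle (rad) of the swing latch, a steel arm on an upright pivot, 16 mm wide, 85 mm from pivot to tip, 4 to 20 mm above the bench. At 0 (open) it points back and outwards, jig direction (-x,-y); it grows clockwise seen from above; at 0.785 it points to -x; at 2.356, its end stop, to +y, across the lane, inner face at jig x = -84 mm. Starts at 0 to 0.3; stays where left; 1 N at the tip moves it.
- latch_pivot (a point): The latch's pivot axis, 12 mm above the bench, at jig x = -92 mm, y = -70 mm; its bolt head reaches 26 mm high.
- latch_tip (a point): The end of the latch arm, 85 mm from the pivot, 12 mm above the bench.
- mallet: Wooden mallet standing on its head, 88 mm across, 210 mm high; origin under its centre on the bench. Leave alone.
- gouge: Gouge with a wooden handle lying on the bench, 245 mm long, 22 mm high; origin on the bench near its middle. Leave alone.
- tin: Round tin, 68 mm across, 55 mm high, standing on the bench; origin under its centre. Leave alone.
Things that resemble listed ones, but are neither listed nor needed, are in the scene too. Several things have the shape of the blank; the one meant has the colours described above.

How it is judged:
By the outcome, as a careful person would: the job done as asked, in the order asked, and still so for the second after the job is handed in, with the robot touching nothing.
It also fails if it takes over 70 s, if anything falls off the work surface, if the arm or the gripper's body presses on something with over 40 N, if the wrist force passes 120 N, or if a joint passes its speed limit or range.

## Working session

There is one attempt and no reset: what is moved stays moved. The work goes in short steps, Python scripts to look and compute and a shell command to move; the robot and the scene stay as the last step left them, time stands still between calls to the robot, and variables do not carry over. Pictures are saved under pics/ and viewed, about 8 in all and at most 12, crops included, and the job is handed in when it is done.

```bash
ls; mkdir -p pics; cat > h.py <<'E'
import numpy as np,cv2
from station import monitor,imaging,order,bot
def shot(n,f):
    s=monitor.sense(); c=imaging.capture(n); np.savez('pics/'+f+'.npz',**{k:np.array(v) for k,v in c.items()},tcp=s['tcp_pos'],q=s['orientation'])
    cv2.imwrite('pics/'+f+'.png',c['frame'][:,:,::-1]); return c
def px2w(f,uv,z):
    d=np.load('pics/'+f+'.npz'); K,R,t=d['K'],d['R'],d['t']
    r=R.T@np.linalg.solve(K,[uv[0],uv[1],1]); o=-R.T@t
    return o+r*(z-o[2])/r[2]
def w2px(f,X):
    d=np.load('pics/'+f+'.npz'); p=d['K']@(d['R']@np.array(X)+d['t']); return p[:2]/p[2]
E
python3 - <<'E'
from h import *
print(monitor.sense()); 
for n in('scene','side'):
    c=shot(n,n+'0'); print(c['K'],-c['R'].T@c['t'])
E
```

```text
pics
{'t': 0.0, 'joint_pos': array([ 1.08311371,  0.46944891, -0.04859327,  1.53369864,  0.02409366,
        1.14099163, -0.08229484]), 'qd': array([-0.00027124, -0.00014474, -0.00038528, -0.00143422, -0.00068569,
        0.00049182,  0.00026701]), 'joint_efforts': array([-1.03393074e-04, -5.07984424e+01, -8.06711800e-02, -2.36159456e+01,
       -6.12510229e-02,  3.78241064e-02,  1.87764781e-04]), 'tcp_pos': array([ 0.29867119, -0.6046546 ,  0.2214924 ]), 'orientation': array([-4.88747207e-04,  8.49377688e-01, -5.27784598e-01, -8.50088894e-04]), 'ft_force': array([-0.1559388 , -0.08078167,  0.9530038 ]), 'ft_torque': array([-0.02881498,  0.0050271 ,  0.01435463]), 'opening': 0.08703703590308003}
[[362.06249454   0.         319.18014622]
 [  0.         362.06249454 201.99462749]
 [  0.           0.           1.        ]] [ 0.99769531 -0.44945851  0.95574382]
[[515.50176642   0.         313.44071226]
 [  0.         515.50176642 196.30651035]
 [  0.           0.           1.        ]] [-0.37566423  0.90673193  1.0258679 ]
```

View pics/scene0.png

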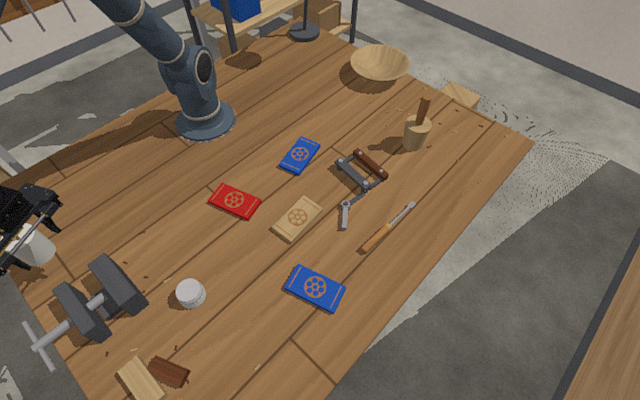

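View pics/side0.png

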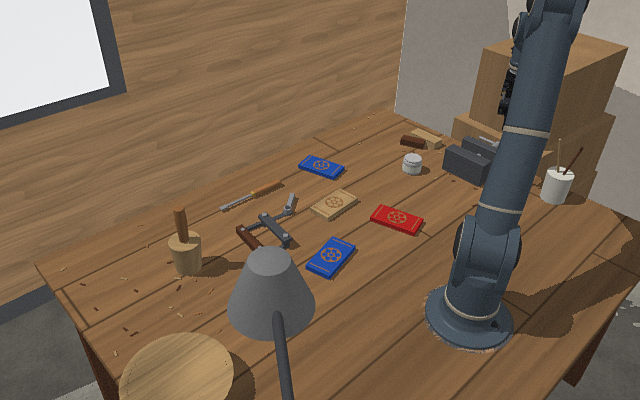

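Scene: the wood blank is at about (298,218), the jig at (362,170), the latch at (345,215), the blue and red boards are decoys, and the gouge is at (390,225). Next I'll enlarge both views.

```bash
python3 - <<'E'
import cv2
a=cv2.imread('pics/scene0.png')[140:250,260:420]; b=cv2.imread('pics/side0.png')[180:260,225:365]
cv2.imwrite('pics/c1.png',cv2.resize(a,None,fx=5,fy=5,interpolation=cv2.INTER_CUBIC))
cv2.imwrite('pics/c2.png',cv2.resize(b,None,fx=5.7,fy=5.7,interpolation=cv2.INTER_CUBIC)[:, :800])
E
```

```text
(no output)
```

View pics/c1.png

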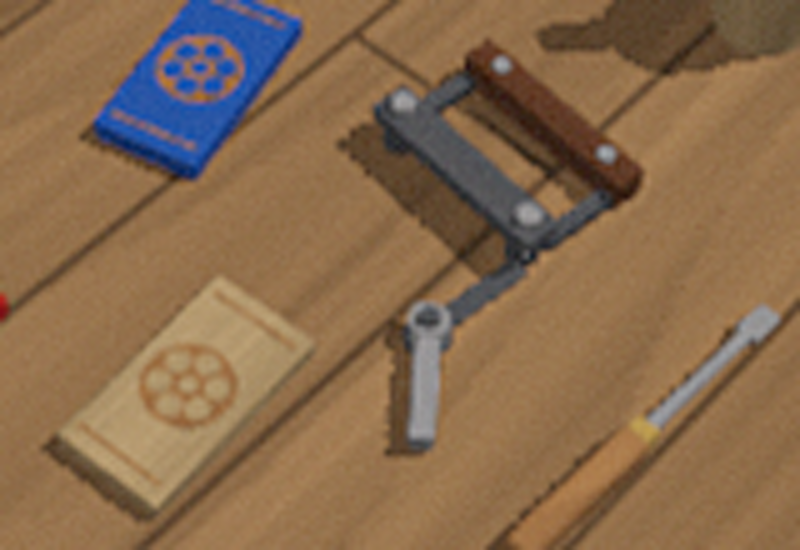

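View pics/c2.png

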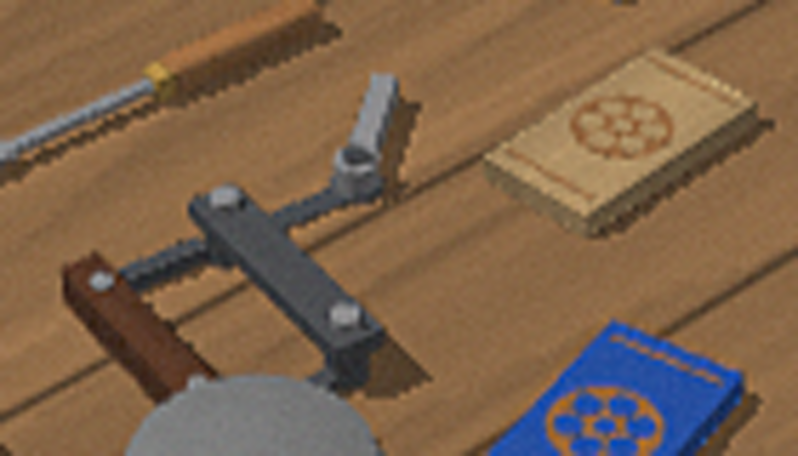

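Both crops are clear. c1 shows the blank's corners (220,278), (312,345), (152,512), (58,440), the bridge bolts (403,101) and (530,214), the pivot (429,316) and the latch tip (422,438). c2 shows the same points from the other side. Next I'll triangulate them.

```bash
cat > m.py <<'E'
from h import *
A={'c_fl':(220,278),'c_fr':(312,345),'c_nr':(152,512),'c_nl':(58,440),'boltL':(403,99),'boltR':(530,212),'piv':(429,312),'tip':(422,438)}
B={'c_fl':(592,222),'c_fr':(487,158),'c_nr':(655,50),'c_nl':(757,102),'boltL':(346,313),'boltR':(226,194),'piv':(357,155),'tip':(384,76)}
Z={'boltL':.04,'boltR':.04,'piv':.026,'tip':.02}
P={}
for k in A:
    a=px2w('scene0',np.array(A[k])/5+[259.6,139.6],Z.get(k,.018)); b=px2w('side0',np.array(B[k])/5.7+[224.6,179.6],Z.get(k,.018)); P[k]=(a+b)/2
    print(k,a.round(4),b.round(4))
yax=P['boltL']-P['boltR']; print('bolt dist',np.linalg.norm(yax))
o=(P['boltL']+P['boltR'])[:2]/2
# fit jig from bolts + pivot
J=np.array([[0,.06],[0,-.06],[-.092,-.07]]);W=np.array([P['boltL'][:2],P['boltR'][:2],P['piv'][:2]])
H=(J-J.mean(0)).T@(W-W.mean(0)); th=np.arctan2(H[0,1]-H[1,0],H[0,0]+H[1,1])
R=np.array([[np.cos(th),-np.sin(th)],[np.sin(th),np.cos(th)]]); o=W.mean(0)-R@J.mean(0)
print('jig',o,th,'res',(W-(J@R.T+o)).round(4).tolist())
c=np.mean([P[k][:2] for k in A if k[0]=='c'],0); e=(P['c_fl']+P['c_fr']-P['c_nl']-P['c_nr'])[:2]
print('blank',c,np.arctan2(e[1],e[0]),np.linalg.norm(e)/2,'in jig',R.T@(c-o),np.arctan2(e[1],e[0])-th)
print('tip in jig',R.T@(P['tip'][:2]-o))
np.savez('jig.npz',o=o,th=th)
E
python3 m.py
```

```text
c_fl [ 0.5172 -0.0009  0.018 ] [0.5086 0.0016 0.018 ]
c_fr [0.5938 0.0022 0.018 ] [0.5897 0.0054 0.018 ]
c_nr [ 0.6049 -0.1462  0.018 ] [ 0.6011 -0.1408  0.018 ]
c_nl [ 0.5298 -0.151   0.018 ] [ 0.5246 -0.1479  0.018 ]
boltL [0.515 0.175 0.04 ] [0.5201 0.1686 0.04  ]
boltR [0.6353 0.16   0.04  ] [0.6394 0.1526 0.04  ]
piv [0.6333 0.0659 0.026 ] [0.6327 0.0651 0.026 ]
tip [ 0.6871 -0.002   0.02  ] [ 0.6863 -0.0013  0.02  ]
bolt dist 0.12080280664559334
jig [0.5768926  0.16467345] 1.4378433959851162 res [[0.0001, -0.0009], [0.001, -0.0004], [-0.0011, 0.0013]]
blank [ 0.558734 -0.072183] 1.6567194161029049 0.1491058448632322 in jig [-0.23717327 -0.01339973] 0.21887602011778862
tip in jig [-0.15030924 -0.13087586]
```

```bash
python3 - <<'E'
from h import *
d=np.load('jig.npz');th=d['th'];R=np.array([[np.cos(th),-np.sin(th)],[np.sin(th),np.cos(th)]])
for n,uv,z in [('gouge tip',(765,315),.01),('gouge ferrule',(645,430),.02),('gouge mid handle',(560,500),.022)]:
    w=px2w('scene0',np.array(uv)/5+[260,140],z); print(n,w.round(3),(R.T@(w[:2]-d['o'])).round(3))
for n,uv,z in [('gouge end',(363,250),.02),('tin',(190,286),.055),('mallet',(416,124),.07)]:
    w=px2w('scene0',uv,z); print(n,w.round(3),(R.T@(w[:2]-d['o'])).round(3))
E
python3 -m pendant '{"gripper":[0.5,0.5,0.5,0.5,0.5,0.5,0.5,0.5],"slide":[[0.1,0.15,0],[0.2,0.3,0],[0.3,0.46,0],[0.4,0.62,0],[0.5,0.77,0],[0.6,0.92,0],[0.6,0.92,0],[0.6,0.92,0]],"roll":[0.2,0.4,0.6,0.8,1,1,1,1]}'
```

```text
gouge tip [0.784 0.218 0.01 ] [ 0.081 -0.198]
gouge ferrule [0.782 0.093 0.02 ] [-0.043 -0.213]
gouge mid handle [0.775 0.021 0.022] [-0.117 -0.215]
gouge end [ 0.776 -0.021  0.02 ] [-0.158 -0.222]
tin [ 0.524 -0.425  0.055] [-0.591 -0.026]
mallet [0.615 0.455 0.07 ] [0.293 0.001]
t: 1.1
tcp_pos: [0.4481, -0.3752, 0.2213]
orientation: [0.0, 0.957, -0.29, -0.001]
ft_force: [-0.3, -0.0, -0.3]
opening: 0.0435
```

```bash
python3 -m pendant '{"gripper":[0.5,0.5,0.5,0.5,0.5,0.5,0.5,0.5],"slide":[[0.08,0.13,0],[0.16,0.26,0],[0.24,0.39,0],[0.32,0.52,0],[0.4,0.65,0],[0.48,0.76,0],[0.48,0.76,0],[0.48,0.76,0]],"roll":[0.2,0.4,0.6,0.8,1,1,1,1]}'
python3 -m pendant '{"gripper":[0.5,0.5,0.5,0.5,0.5,0.5,0.5,0.5],"slide":[[0,0,-0.1],[0,0,-0.2],[0,0,-0.3],[0,0,-0.4],[0,0,-0.48],[0,0,-0.48],[0,0,-0.48],[0,0,-0.48]],"roll":[0.15,0.29,0.29,0.29,0.29,0.29,0.29,0.29]}'
python3 - <<'E'
from h import *
c=shot('wrist','w1'); print(c['K'],c['hand_eye'])
E
```

```text
t: 2.1
tcp_pos: [0.5676, -0.1861, 0.221]
orientation: [0.001, 0.999, -0.033, -0.002]
ft_force: [-0.6, -0.6, -0.2]
opening: 0.0437
t: 3.1
tcp_pos: [0.5682, -0.1867, 0.1021]
orientation: [0.001, 0.999, 0.043, -0.001]
ft_force: [0.5, 1.3, 1.1]
opening: 0.0434
[[309.70691629   0.         323.32497745]
 [  0.         309.70691629 199.13004019]
 [  0.           0.           1.        ]] [[ 9.99999941e-01  2.69538391e-04 -2.11449127e-04  5.56082181e-04]
 [-1.92882135e-04  9.53080035e-01  3.02718368e-01 -8.46919816e-02]
 [ 2.83122163e-04 -3.02718309e-01  9.53080031e-01 -1.60262453e-01]
 [ 0.00000000e+00  0.00000000e+00  0.00000000e+00  1.00000000e+00]]
```

View pics/w1.png

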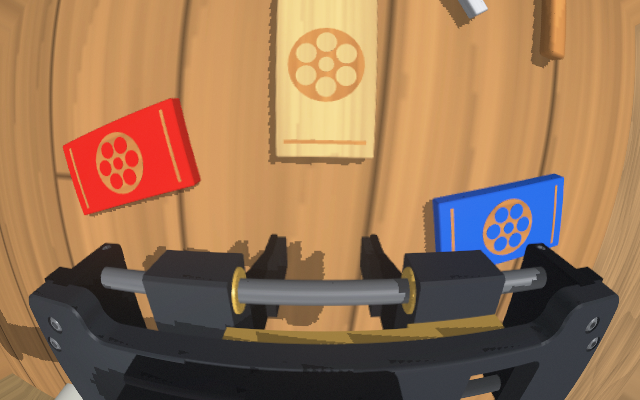

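The wrist view shows the blank's near end at columns 276 to 374 and row about 158, square to the fingers. The rosette is at (327,65), and the blue and red decoys are off to the sides. Next: turn these pixels into world positions.

```bash
cat >> h.py <<'E'
from scipy.spatial.transform import Rotation as Ro
def wr2w(f,uv,z):
    d=np.load('pics/'+f+'.npz');K=d['K'];p=(np.array(uv)-K[:2,2])/K[0,0];r=np.linalg.norm(p)
    v=np.r_[p/r*np.sin(r),np.cos(r)];q=d['q'];T=Ro.from_quat([q[1],q[2],q[3],q[0]]).as_matrix();E=d['hand_eye']
    o=T@E[:3,3]+d['tcp'];v=T@E[:3,:3]@v;return o+v*(z-o[2])/v[2]
def jig(w):
    d=np.load('jig.npz');th=d['th'];R=np.array([[np.cos(th),-np.sin(th)],[np.sin(th),np.cos(th)]]);return R.T@(np.array(w)[:2]-d['o'])
E
python3 - <<'E'
from h import *
for u in [(276,155),(374,157),(327,65)]:
    w=wr2w('w1',u,.018);print(w.round(4),jig(w).round(4))
E
```

```text
[ 0.5269 -0.146   0.018 ] [-0.3145  0.0084]
[ 0.6055 -0.1408  0.018 ] [-0.299  -0.0689]
[ 0.5615 -0.0715  0.018 ] [-0.2361 -0.0161]
```

```bash
python3 -m pendant '{"gripper":[0.5,0.5,0.5,0.5,0.5,0.5,0.5,0.5],"slide":[[0,0,-0.08],[0,0,-0.16],[0,0,-0.24],[0,0,-0.31],[0,0,-0.36],[0,0,-0.384],[0,0,-0.384],[0,0,-0.384]],"roll":[0,0,0,0,0,0,0,0]}'
python3 -m pendant '{"gripper":[0.5,0.5,0.5,0.5,0.5,0.5,0.5,0.5],"slide":[[-0.003,0.05,0],[-0.005,0.09,0],[-0.007,0.13,0],[-0.016,0.17,0],[-0.024,0.21,0],[-0.033,0.255,0],[-0.041,0.296,0],[-0.041,0.296,0]],"roll":[0,0,0,-0.03,-0.06,-0.1,-0.134,-0.134]}'
python3 - <<'E'
from h import *
s=monitor.sense();print(jig(s['tcp_pos']),s['tcp_pos'])
shot('wrist','w2')
E
```

```text
t: 4.15
tcp_pos: [0.5687, -0.1866, 0.0066]
orientation: [0.001, 0.999, 0.043, -0.0]
ft_force: [0.6, 0.6, 0.4]
opening: 0.0432
t: 5.15
tcp_pos: [0.5581, -0.1107, 0.0065]
orientation: [0.001, 1.0, 0.009, -0.0]
ft_force: [1.6, -0.6, 0.5]
opening: 0.0437
[-0.27545594 -0.01789579] [ 0.55811558 -0.11072382  0.00653728]
```

View pics/w2.png

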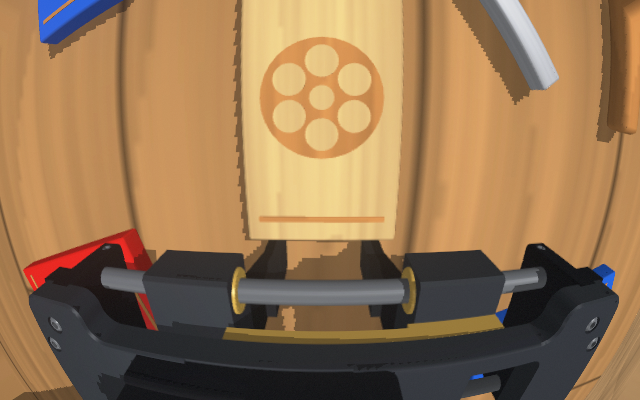

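The fingers are on the near end at row about 238. The blank sits square on both fingers, with the rosette at (322,97). Continuing the curved push.

```bash
python3 -m pendant '{"gripper":[0.5,0.5,0.5,0.5,0.5,0.5,0.5,0.5],"slide":[[-0.007,0.04,0],[-0.013,0.08,0],[-0.018,0.12,0],[-0.024,0.155,0],[-0.026,0.2,0],[-0.028,0.245,0],[-0.03,0.285,0],[-0.031,0.309,0]],"roll":[-0.035,-0.07,-0.11,-0.144,-0.18,-0.22,-0.26,-0.288]}'
python3 - <<'E'
from h import *
for u in [(246,237),(395,241),(322,97)]:
    print('before',jig(wr2w('w2',u,.018)).round(4))
s=monitor.sense();print(jig(s['tcp_pos']),s['tcp_pos'],s['orientation'])
shot('wrist','w3')
E
```

```text
t: 6.2
tcp_pos: [0.5504, -0.0332, 0.0065]
orientation: [0.001, 0.998, -0.067, -0.001]
ft_force: [-0.5, -1.3, 0.1]
opening: 0.0433
before [-0.2658  0.0253]
before [-0.256  -0.0546]
before [-0.1884 -0.0045]
[-1.99690568e-01  4.51279324e-05] [ 0.55037657 -0.03324882  0.00649106] [ 8.93539556e-04  9.97750471e-01 -6.70287276e-02 -5.90485449e-04]
```

View pics/w3.png

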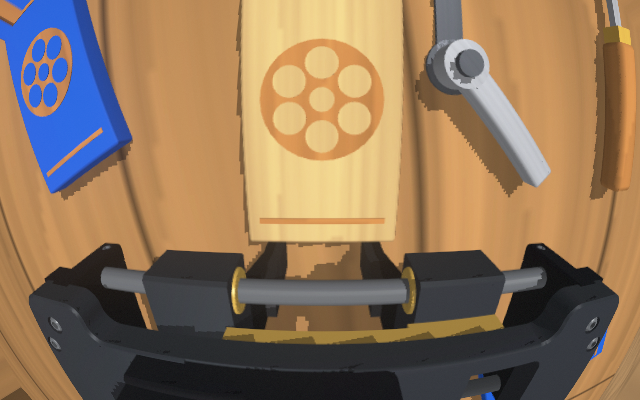

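The blank is now straight in the view, with the rosette at (322,99) and its end at row 240. The pivot is at (470,63) and the latch is still open, its tip near (541,180). Checking these against the jig fit.

```bash
python3 - <<'E'
from h import *
for n,u,z in [('nl',(247,239),.018),('nr',(396,241),.018),('ros',(322,99),.018),('piv',(469,64),.026),('tip',(541,180),.018)]:
    print(n,jig(wr2w('w3',u,z)).round(4))
E
```

```text
nl [-0.1847  0.0409]
nr [-0.1859 -0.0395]
ros [-0.1125  0.0003]
piv [-0.0919 -0.0699]
tip [-0.1503 -0.1295]
```

```bash
python3 -m pendant '{"gripper":[0.5,0.5,0.5,0.5,0.5,0.5,0.5,0.5],"slide":[[0.008,0.06,0],[0.016,0.12,0],[0.024,0.18,0],[0.032,0.24,0],[0.04,0.3,0],[0.046,0.345,0],[0.05,0.375,0],[0.051,0.382,0]],"roll":[0,0,0,0,0,0,0,0]}'
python3 -m pendant '{"gripper":[0.5,0.5,0.5,0.5,0.5,0.5,0.5,0.5],"slide":[[0.0008,0.006,0],[0.0016,0.012,0],[0.0024,0.018,0],[0.0032,0.024,0],[0.004,0.03,0],[0.0045,0.034,0],[0.005,0.038,0],[0.0056,0.042,0]],"roll":[0,0,0,0,0,0,0,0]}'
python3 - <<'E'
from h import *
s=monitor.sense();print(jig(s['tcp_pos']),s['ft_force'])
E
```

```text
t: 7.25
tcp_pos: [0.5632, 0.0635, 0.0066]
orientation: [0.001, 0.998, -0.067, -0.0]
ft_force: [-0.0, -0.9, 0.9]
opening: 0.0438
t: 8.25
tcp_pos: [0.5646, 0.0739, 0.0065]
orientation: [0.001, 0.998, -0.066, -0.001]
ft_force: [-0.3, -3.9, 1.2]
opening: 0.0437
[-0.09162101  0.00019777] [-0.33138479 -3.89410595  1.24603788]
```

```bash
python3 -m pendant '{"gripper":[0.5,0.5,0.5,0.5,0.5,0.5,0.5,0.5],"slide":[[0.0004,0.002,0],[0.0007,0.004,0],[0.001,0.006,0],[0.001,0.008,0],[0.001,0.008,0],[0.001,0.008,0],[0.001,0.008,0],[0.001,0.008,0]],"roll":[0,0,0,0,0,0,0,0]}'
python3 - <<'E'
from h import *
s=monitor.sense();print(jig(s['tcp_pos']),s['ft_force'])
E
```

```text
t: 9.25
tcp_pos: [0.5646, 0.0739, 0.0065]
orientation: [0.002, 0.998, -0.067, -0.001]
ft_force: [-1.0, -5.6, 2.4]
opening: 0.0436
[-0.09156968  0.00018747] [-1.02490494 -5.60187594  2.37302223]
```

Blocked at TCP jig x = -92 mm, as expected for home, with force at 5.6 N. Backing off and looking.

```bash
python3 -m pendant '{"gripper":[0.5,0.5,0.5,0.4,0.2,0,0,0],"slide":[[-0.01,-0.08,0],[-0.021,-0.16,0],[-0.021,-0.16,0.1],[-0.021,-0.16,0.2],[-0.021,-0.16,0.3],[-0.021,-0.16,0.38],[-0.021,-0.16,0.38],[-0.021,-0.16,0.38]],"roll":[0,0,0,0,0,0,0,0]}'
python3 - <<'E'
from h import *
s=monitor.sense();print(jig(s['tcp_pos']),s['tcp_pos']);shot('wrist','w4')
E
```

```text
t: 10.25
tcp_pos: [0.5586, 0.0332, 0.1007]
orientation: [0.002, 0.998, -0.067, -0.002]
ft_force: [-1.0, -0.5, 0.1]
opening: 0.0042
[-0.13269263  0.00066777] [0.55864077 0.03324039 0.10066586]
```

View pics/w4.png

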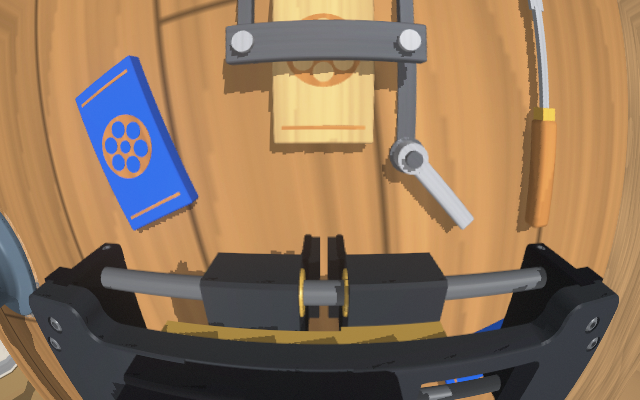

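The blank is under the bridge, square and centred, with its end at row 142 and columns 274 to 373. The latch is open, with its pivot at (413,158) and tip at (466,222). Next I'll move to the outer side of the latch with the fingers shut.

```bash
python3 - <<'E'
from h import *
for u in [(274,141),(373,141)]: print(jig(wr2w('w4',u,.018)).round(4))
print(jig(wr2w('w4',(413,158),.026)).round(4))
E
python3 -m pendant '{"gripper":[0,0,0,0,0,0,0,0],"slide":[[0.12,0.007,0],[0.24,0.014,0],[0.36,0.02,0],[0.48,0.028,0],[0.569,0.033,0],[0.569,0.033,0],[0.569,0.033,0],[0.569,0.033,0]],"roll":[0,0,0,0,0,0,0,0]}'
python3 -m pendant '{"gripper":[0,0,0,0,0,0,0,0],"slide":[[0,0,-0.08],[0,0,-0.16],[0,0,-0.24],[0,0,-0.3],[0,0,-0.34],[0,0,-0.37],[0,0,-0.37],[0,0,-0.37]],"roll":[0,0,0,0,0,0,0,0]}'
python3 - <<'E'
from h import *
s=monitor.sense();print(jig(s['tcp_pos']),s['ft_force'])
E
```

```text
[-0.0771  0.0396]
[-0.0772 -0.0387]
[-0.0888 -0.0701]
t: 11.3
tcp_pos: [0.6997, 0.0416, 0.1001]
orientation: [0.002, 0.998, -0.067, -0.003]
ft_force: [0.6, 0.1, 0.1]
opening: 0.0005
t: 12.3
tcp_pos: [0.7002, 0.0417, 0.0083]
orientation: [0.002, 0.998, -0.067, -0.002]
ft_force: [-0.6, -0.4, 0.2]
opening: 0.0005
[-0.10557759 -0.13855186] [-0.55538717 -0.43147888  0.24559726]
```

```bash
python3 - <<'E'
from h import *
s=monitor.sense();p=jig(s['tcp_pos']);th=float(np.load('jig.npz')['th']);R=np.array([[np.cos(th),-np.sin(th)],[np.sin(th),np.cos(th)]])
base=p
for a in [-.7,-.53,-.36,-.18,0,.2,.4,.6,.8,1.,1.15,1.3,1.4,1.5,1.571,1.6]:
    u=np.array([-np.cos(a),np.sin(a)]);t=np.array([np.sin(a),np.cos(a)])
    c=np.array([-.092,-.07])+.06*u-(.008+.012*abs(t[0])+.017*abs(t[1]))*t
    print(a,c.round(3),(R@(c-base)/.25).round(3))
    if a==.6: base=c;print('--')
E
```

```text
-0.7 [-0.119 -0.131] [-0.039 -0.051]
-0.53 [-0.129 -0.125] [-0.066 -0.087]
-0.36 [-0.138 -0.117] [-0.101 -0.118]
-0.18 [-0.146 -0.107] [-0.146 -0.144]
0 [-0.152 -0.095] [-0.197 -0.161]
0.2 [-0.156 -0.085] [-0.241 -0.172]
0.4 [-0.158 -0.073] [-0.289 -0.174]
0.6 [-0.158 -0.06 ] [-0.34  -0.165]
--
0.8 [-0.154 -0.047] [-0.05   0.021]
1.0 [-0.147 -0.034] [-0.096  0.055]
1.15 [-0.14  -0.026] [-0.126  0.088]
1.3 [-0.131 -0.019] [-0.15   0.127]
1.4 [-0.125 -0.015] [-0.161  0.156]
1.5 [-0.117 -0.012] [-0.17   0.186]
1.571 [-0.112 -0.01 ] [-0.174  0.208]
1.6 [-0.111 -0.009] [-0.175  0.213]
```

```bash
python3 -m pendant '{"gripper":[0,0,0,0,0,0,0,0],"slide":[[-0.04,-0.05,0],[-0.066,-0.087,0],[-0.1,-0.118,0],[-0.146,-0.144,0],[-0.197,-0.161,0],[-0.241,-0.172,0],[-0.289,-0.174,0],[-0.34,-0.165,0]],"roll":[0,0,0,0,0,0,0,0]}'
python3 - <<'E'
from h import *
s=monitor.sense();print(jig(s['tcp_pos']),s['ft_force'],s['tcp_pos'])
shot('wrist','w5')
E
```

```text
t: 13.3
tcp_pos: [0.6147, 0.0002, 0.0084]
orientation: [0.002, 0.998, -0.067, -0.002]
ft_force: [1.9, 0.3, -0.4]
opening: 0.0003
[-0.15797597 -0.05929782] [ 1.88685953  0.28040735 -0.38980443] [6.14725558e-01 2.31042389e-04 8.38665086e-03]
```

View pics/w5.png

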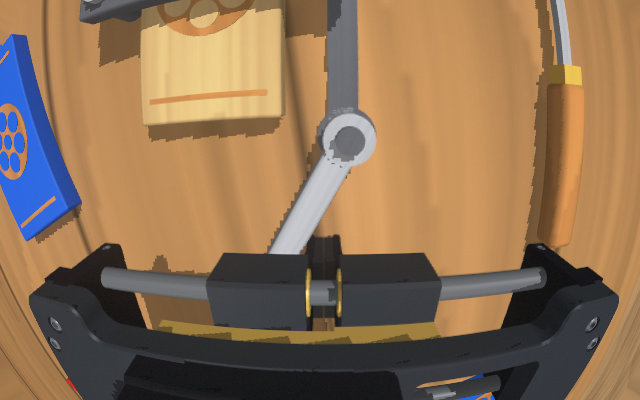

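The latch has swung past straight back, its arm running from the pivot (349,140) to about (285,250). The fingers are behind it on the right, so I'll continue the arc.

```bash
python3 -m pendant '{"gripper":[0,0,0,0,0,0,0,0],"slide":[[-0.05,0.021,0],[-0.096,0.055,0],[-0.126,0.088,0],[-0.15,0.127,0],[-0.161,0.156,0],[-0.169,0.18,0],[-0.172,0.192,0],[-0.173,0.198,0]],"roll":[0,0,0,0,0,0,0,0]}'
python3 -m pendant '{"gripper":[0,0,0,0,0,0,0,0],"slide":[[0,0.004,0],[0.001,0.008,0],[0.002,0.012,0],[0.002,0.016,0],[0.003,0.02,0],[0.003,0.024,0],[0.003,0.024,0],[0.003,0.024,0]],"roll":[0,0,0,0,0,0,0,0]}'
python3 - <<'E'
from h import *
s=monitor.sense();print(jig(s['tcp_pos']),s['ft_force'])
E
```

```text
t: 14.35
tcp_pos: [0.5691, 0.0504, 0.0081]
orientation: [0.003, 0.998, -0.067, -0.003]
ft_force: [1.4, -0.8, -0.2]
opening: 0.0006
t: 15.35
tcp_pos: [0.5692, 0.0536, 0.0079]
orientation: [0.004, 0.998, -0.067, -0.004]
ft_force: [-0.4, -6.4, 2.6]
opening: 0.0007
[-0.11115858 -0.0071286 ] [-0.42851303 -6.41047389  2.62974671]
```

It met the end stop at TCP jig x = -111 mm, where it should be, with 6.4 N. Backing off, raising and checking.

```bash
python3 -m pendant '{"gripper":[0,0,0,0,0,0,0,0],"slide":[[-0.01,-0.08,0],[-0.021,-0.16,0],[-0.021,-0.16,0.1],[-0.021,-0.16,0.2],[-0.021,-0.16,0.32],[-0.021,-0.16,0.45],[-0.021,-0.16,0.45],[-0.021,-0.16,0.45]],"roll":[0,0,0,0,0,0,0,0]}'
python3 - <<'E'
from h import *
s=monitor.sense();print(jig(s['tcp_pos']),s['ft_force']);shot('wrist','w6')
E
```

```text
t: 16.35
tcp_pos: [0.5634, 0.0127, 0.1198]
orientation: [0.004, 0.998, -0.068, -0.005]
ft_force: [0.5, 0.3, -0.4]
opening: 0.0005
[-0.15244123 -0.00673596] [ 0.46383781  0.32900123 -0.44096754]
```

View pics/w6.png

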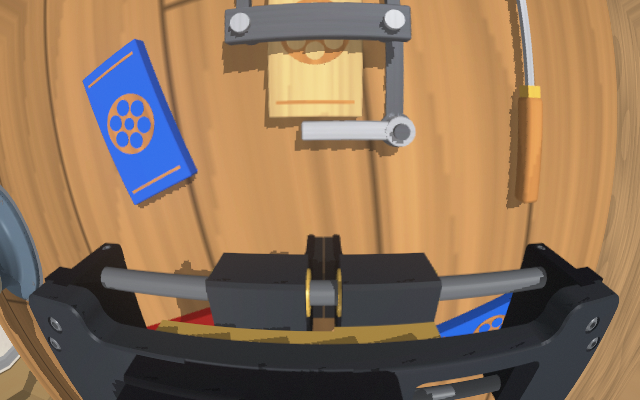

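The latch lies across behind the blank, from the pivot (401,131) to its tip (303,131). The blank's end is at row 117, just ahead of it. One last numeric check, including whether the mallet, gouge and tin have stayed put, then hand in.

```bash
python3 - <<'E'
from h import *
for n,u,z in [('nl',(268,116),.018),('nr',(362,117),.018),('piv',(401,131),.026),('tip',(303,131),.02)]: print(n,jig(wr2w('w6',u,z)).round(4))
c=shot('scene','s9');a=cv2.imread('pics/scene0.png').astype(int);b=cv2.imread('pics/s9.png').astype(int);D=abs(a-b).max(2)
for n,(x0,y0,x1,y1) in dict(mallet=(402,95,435,155),gouge=(360,198,418,252),tin=(174,276,208,310)).items(): print(n,np.median(D[y0:y1,x0:x1]),(D[y0:y1,x0:x1]>40).mean().round(3))
s=monitor.sense();print(s['t'],abs(s['qd']).max(),s['ft_force'].round(1))
print(order.close_job())
E
```

```text
nl [-0.078   0.0404]
nr [-0.0794 -0.0388]
piv [-0.0897 -0.0708]
tip [-0.0913  0.0107]
mallet 7.0 0.0
gouge 7.0 0.0
tin 7.0 0.0
16.45 0.0064428343159638295 [-0.6 -1.1 -0.7]
the job is handed in; nothing more can be done
None
```

I pushed the blank flat under the bridge until it met the stop, then swung the latch round to its end stop. I then backed the arm clear and handed the job in at 16.5 s.

- **Blank:** it stopped moving where home should be, with about 5.6 N on the fingers. In the last wrist picture its near end measures jig x of about -79 mm (home is -80), centred to 1 mm. It is about 1 degree off square by that measurement, which is within pixel error.
- **Latch:** it stopped against its end stop with about 6.4 N. The last picture shows it lying straight across behind the blank, with its tip near jig x = -91 mm, y = +11 mm. Its length in that picture comes out at 82 mm rather than 85.
- **Mallet, gouge and tin:** comparing the first and last scene pictures shows no change around any of them.
- **Robot:** at hand-in the fingers were about 120 mm above the bench, touching nothing.

Two small disagreements came up. The first scene and side views differed by up to 9 mm, and I used their average. The wrist views also placed the pivot 2 to 3 mm ahead of its given place once the blank was home. I saw no sign of the blank lifting or tipping, but I did not measure its height during the push.

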